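# Stamp the label of the blue book

## Robot

A 6-joint arm with a two-finger parallel gripper is mounted at the origin on the work surface. World frame = base frame: x ahead of the robot, y to its left, z up, the work surface at z = 0. Lengths are in m, angles in rad, forces in N, time in s.
With the tool pointing down it reaches from about 0.35 to 0.875 m from the base axis. Payload 15.5 kg.
Tool frame: the origin (TCP) lies between the finger pads; the fingertips stand 11 mm ahead of it and the grasp point (between the pads) lies 8 mm behind it (manip.finger_overhang is the distance from the TCP to the fingertips, in m); z points along the fingers, y is the line along which they close (so a half turn about z gives the same grasp; the last joint's range is limited). The gripper opens to 85 mm and grips with 20 to 120 N. Pads are 22 mm wide; open, the fingers measure 114 mm over their backs; the gripper's body (76 mm by 85 mm) begins 54 mm behind the grasp point. The pads swing forward as they close: fully open they stand 13 mm farther back than shut.
Start: joints at [-1.306, 0.494, 1.345, -0, 1.302, -0.096], TCP at [0.221, -0.585, 0.22] pointing down, gripper open.
Joint ranges: [-2.91, 2.91], [-0.82, 2.16], [0.22, 2.67], [-1.22, 4.37], [0.12, 2.79], [-3.08, 3.08]. Speed limits (rad/s): [1.89, 1.89, 2.57, 3.01, 3.01, 3.01].

## Interface

Orientations are given as a unit quaternion [x, y, z, w].
In Python, from bench import manip, eyes, finish_job gives the robot as it stands.
- The arm moves only by the shell command python3 -m handwheel 'ROWS' [FORCE]. ROWS is JSON, a list of rows, each an object with "claw": the closure, from 0 (fully open) to 1 (shut); "delta_pos": the shift along the tool's x, y, z scaled (see below), a list of three; "turn": the turn, a rotation vector about the tool's x, y, z scaled (see below), a list of three. In form: [{"claw": claw, "delta_pos": [dx, dy, dz], "turn": [rx, ry, rz]}, ...]. A call has 1 to 10 rows; each row shifts and turns the commanded pose from where the row before left it, along the tool's axes as they then stand; what a row does not reach is not made up. The controller multiplies each number of a shift by 0.05 m and each number of a turn by 5 degrees. A row lasts 1/10 s, in which the tool goes at most 50 mm and 8.59 degrees, less where a joint would pass 70% of its speed; a pose out of reach is approached as far as the arm can. A call with a number of a shift or a turn outside -1 to 1 is refused whole. A call with a gripper value outside its range is refused whole. The fingers move at their own pace and stop on an object; FORCE is the grip in N (left out, the last holds). Time passes only in rows, so rows that do not move let the fingers close. It gives the time, the measured TCP pose, the force, the opening and the grip force at its end, in the units of the state.
- manip.state(): the state, without advancing time (a new reading comes with each control period).
- eyes.capture(name): name is "scene" or "top" or "wrist"; returns the picture (480x640x3 uint8, red, green, blue); there is no depth.
- eyes.calibration(name): a dict with "camera_matrix" (3x3 intrinsics, pixels), "k1" (the pictures are not rectified: a ray, as slopes to the right and down, at radius r is drawn at 1 + k1 r^2 times it, then the intrinsics apply), "origin" and "attitude" of the camera in the world; the wrist camera has in their place "T_tool_cam" (4x4, takes a point from camera to tool coordinates, whose origin is the TCP and whose axes are the flange's). Camera axes: x right, y down, z forward; pixel columns grow to the right and rows downward; lengths in m; the calibration is good to about 2 mm. A picture is of the moment at which its call begins: read the wrist's pose just before it. calibration takes no time and is no camera call.
- finish_job(): hands the job in; it is judged then, once.
Trained networks look in the newest picture that a camera, given by its name, has taken for a name from the list of things; names that differ only in an ending like _2 or _b are one class to them, and where a whole thing is asked for, a point or a joint stands for the part that bears it (a point fixed in the world has none). Each returns a list of dicts, best first, with "score" (0 to 1); they miss things now and then, are a little off and sometimes report something else, mostly with a low value. They report only what shows in the picture. A call takes as long as a camera call. They do not tell look-alikes from the thing itself.
- eyes.outline_of(camera, target): "mask" (480x640 bool, what is visible of it) and "rect" ([left, top, width, height] in pixels, round what is visible of it).
The state is a dict: "clock": time; "qpos": joint angles; "joint_velocities": joint speeds; "tau": joint torques, N m; "ee_pos": TCP position; "orientation": TCP orientation; "force": force on the tool from outside, world axes, zero at the start; "ft_torque": the same for the moment, N m; "opening": finger opening in m; "grasp_force": force on a finger pad.
Only numpy, scipy, OpenCV 4.12 (cv2) and the standard library are available. Lean on these libraries where they do the work, as an engineer would, in place of code of your own. Each camera call takes 0.05 s, during which the arm holds its last target. There are 200 camera calls.

## Task

Stamp the blue book with the blue stamp: stand the stamp centred and square on the white label of the blue book and press its sprung cap fully down to the stop, holding it there for a moment. Then park the blue stamp, upright, in the blue tray and let go. Keep the stamp upright, do not print anywhere else, do not shift the books, and leave the burgundy stamp, the bone folder and the glue tub alone.

Things in the scene. Friction and masses are not known exactly. Their poses are not given: they have to be found in the camera images.
- blue_stamp: upright hand stamp, 110 mm tall, 130-270 g. Origin: centre of the underside of its black foot (40 mm along x, 64 along y, 14 high); z up. A black frame 30 x 56 mm rises to z = 77 mm; over it sits the blue sprung cap, 36 mm along x, 62 along y, from z = 66 to 110 mm when up. A half turn makes no difference
- blue_head (a joint): spring travel of the blue stamp's cap along the stamp's axis: 0 = up, 0.020 m = pressed to its stop. Starts to give at 4 N, about 12 N at the stop; springs back
- blue_head_top (a point): centre of the top face of the blue stamp's cap, moves with the cap
- blue_book: blue hard-cover book lying flat, 170 mm along its x, 120 mm along its y, 28 mm thick, about 0.45 kg, loose. Origin: centre of its underside. A white paper label lies on its cover
- blue_label (a point): centre of the white label on the blue book's cover, on its upper face 28 mm above the book's underside and 20 mm along the book's x from its middle. The label measures 60 mm along x and 90 mm along y; the stamp fits it with its 64 mm side along y
- blue_dock: blue shallow open tray fixed to the table, the parking place of the blue stamp: outside 74 mm along x, 98 mm along y, 14 mm high, walls and floor 5 mm thick (inside 64 x 88 mm). Origin: centre of its underside
- burgundy_stamp: upright hand stamp, 110 mm tall, 130-270 g. Origin: centre of the underside of its black foot (40 mm along x, 64 along y, 14 high); z up. A black frame 30 x 56 mm rises to z = 77 mm; over it sits the burgundy sprung cap, 36 mm along x, 62 along y, from z = 66 to 110 mm when up. A half turn makes no difference
- burgundy_head (a joint): spring travel of the burgundy stamp's cap along the stamp's axis: 0 = up, 0.020 m = pressed to its stop. Starts to give at 4 N, about 12 N at the stop; springs back
- burgundy_book: burgundy hard-cover book lying flat, 170 mm along its x, 120 mm along its y, 28 mm thick, about 0.45 kg, loose. Origin: centre of its underside. A white paper label lies on its cover
- burgundy_dock: burgundy shallow open tray fixed to the table, the parking place of the burgundy stamp: outside 74 mm along x, 98 mm along y, 14 mm high, walls and floor 5 mm thick (inside 64 x 88 mm). Origin: centre of its underside
- folder: ivory bone folder lying flat, 150 mm along x, 22 mm wide, 6 mm thick, loose. Origin: centre of its underside
- tub: white glue tub with a pale blue lid, 98 mm across, 72 mm tall, loose. Origin: centre of its underside
Mind the look-alikes: they are no part of the job. What is shaped like the blue_dock but green is not meant. Leave any yellow look-alike of the blue_book alone.

How it is judged:
By the outcome, as a careful person would: the job done as asked, in the order asked, and still so for the second after the job is handed in, with the robot touching nothing.
It also fails if it takes over 45 s, if anything falls off the work surface, if the arm or the gripper's body presses on something with over 40 N, if the wrist force passes 120 N, or if a joint passes its speed limit or range.

## Working session

There is one attempt and no reset: what is moved stays moved. The work goes in short steps, Python scripts to look and compute and a shell command to move; the robot and the scene stay as the last step left them, time stands still between calls to the robot, and variables do not carry over. Pictures are saved under pics/ and viewed, at most 11 in all, crops included, and the job is handed in when it is done.

```bash
ls; mkdir -p pics; python3 - <<'E'
from bench import manip, eyes
import cv2,numpy as np
for n in ("top","scene"):
    im=eyes.capture(n); cv2.imwrite(f"pics/{n}0.png",im[:,:,::-1])
    c=eyes.calibration(n); print(n,c)
    for t in ("blue_stamp","blue_book","blue_dock"):
        for d in eyes.outline_of(n,t): print(t,round(d["score"],2),d["rect"])
print(eyes.calibration("wrist")); print(manip.state())
E
```

```text
pics
top {'camera_matrix': array([[589.48751126,   0.        , 313.84060515],
       [  0.        , 589.48751126, 236.58811761],
       [  0.        ,   0.        ,   1.        ]]), 'k1': -0.18566925379175195, 'origin': array([ 0.39524135, -0.00536091,  1.52309625]), 'attitude': array([-0.69644979,  0.71684508, -0.0128256 ,  0.03043545])}
blue_stamp 0.62 [275.0, 242.1, 28.1, 17.1]
blue_book 0.85 [357.7, 142.1, 59.6, 76.8]
blue_book 0.73 [444.2, 140.1, 77.5, 79.9]
blue_dock 0.73 [237.1, 138.2, 56.3, 76.9]
blue_dock 0.71 [391.0, 286.8, 48.2, 41.2]
blue_dock 0.61 [409.0, 222.4, 45.8, 41.1]
scene {'camera_matrix': array([[449.0612407 ,   0.        , 313.07654773],
       [  0.        , 449.0612407 , 240.71070166],
       [  0.        ,   0.        ,   1.        ]]), 'k1': -0.1112688968057527, 'origin': array([1.21750492, 0.06011694, 0.94321701]), 'attitude': array([ 0.64003655,  0.69039226, -0.25070517, -0.22551866])}
blue_stamp 0.96 [341.7, 215.0, 24.8, 37.8]
blue_book 0.76 [116.0, 250.7, 64.9, 71.5]
blue_book 0.75 [202.4, 258.7, 76.1, 74.3]
blue_dock 0.82 [191.4, 220.7, 51.5, 34.0]
blu
[... 593 characters left out ...]
])}
{'clock': 0.4, 'qpos': array([-1.30552371e+00,  4.93662458e-01,  1.34558187e+00,  8.29540737e-06,
        1.30244637e+00, -9.54913904e-02]), 'joint_velocities': array([-0.00068712, -0.000599  ,  0.00027255,  0.00099755, -0.00101861,
       -0.0003578 ]), 'tau': array([-1.79101768e-03, -8.81212020e+01, -3.83857942e+01, -6.86840144e-05,
        3.40119841e-03, -1.49358806e-05]), 'ee_pos': array([ 0.22062144, -0.58473583,  0.22041032]), 'orientation': array([ 9.83775427e-01,  1.79404310e-01, -1.71703327e-07, -4.91844751e-05]), 'force': array([-0.34503432,  0.00761127,  0.77379668]), 'ft_torque': array([0.00905561, 0.01726116, 0.04205172]), 'grasp_force': 0.0, 'opening': 0.08530570811240845}
```

View pics/top0.png

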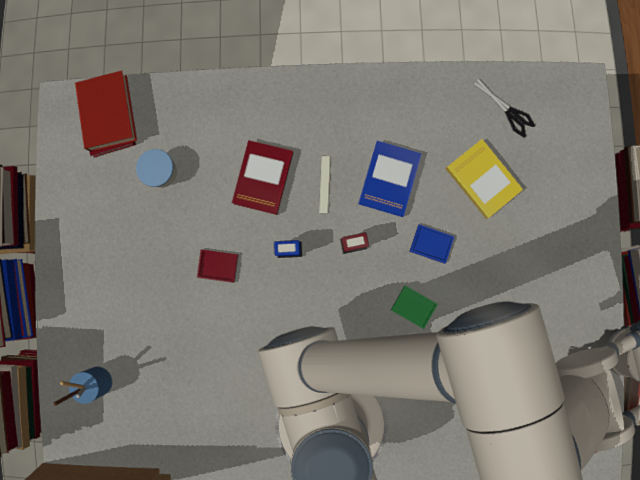

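View pics/scene0.png

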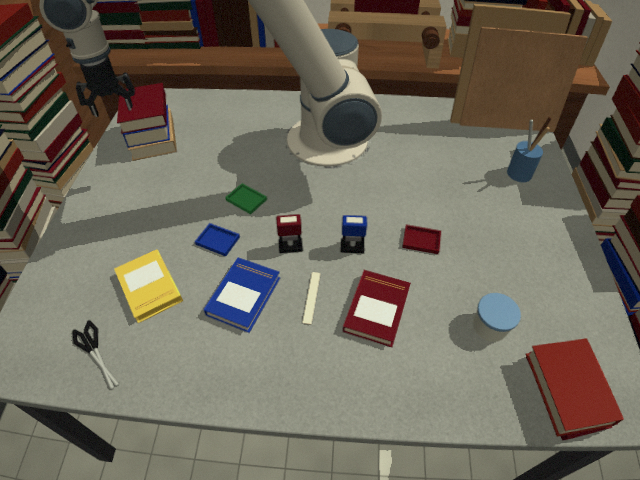

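The top view shows the blue stamp at about (288,248), the blue book at (391,178) with its label at (393,170), and the blue tray at (432,243). The burgundy, green and yellow look-alikes are separate. I'll measure by colour on planes of known height.

```bash
cat > h.py <<'E'
from bench import manip, eyes
import cv2,numpy as np
from scipy.spatial.transform import Rotation as R
def cam(n,st=None):
    c=eyes.calibration(n)
    if n=="wrist":
        st=st or manip.state(); T=np.eye(4); T[:3,:3]=R.from_quat(st["orientation"]).as_matrix(); T[:3,3]=st["ee_pos"]
        T=T@c["T_tool_cam"]; return c,T[:3,3],T[:3,:3]
    return c,c["origin"],R.from_quat(c["attitude"]).as_matrix()
def toworld(C,px,z):
    c,o,Rm=C
    p=cv2.undistortPoints(np.float64(px).reshape(-1,1,2),c["camera_matrix"],np.array([c["k1"],0,0,0.]))[:,0]
    d=np.c_[p,np.ones(len(p))]@Rm.T
    return o+d*((z-o[2])/d[:,2])[:,None]
def mask(im,kind):
    h,s,v=cv2.split(cv2.cvtColor(im,cv2.COLOR_RGB2HSV))
    m=((h>105)&(h<130)&(s>150)&(v>40)) if kind=="blue" else ((s<60)&(v>185))
    return m.astype(np.uint8)
def blobs(im,C,kind,z,box=None,minpx=60):
    """colour blobs -> world centre, sides (mm), yaw of long side (deg), pixel centre"""
    m=mask(im,kind)
    if box is not None:
        k=np.zeros_like(m); l,t,w,hh=map(int,box); k[t:t+hh,l:l+w]=1; m&=k
    out=[]
    for q in cv2.findContours(m,cv2.RETR_EXTERNAL,cv2.CHAIN_APPROX_NONE)[0]:
        if cv2.contourArea(q)<minpx: continue
        w=toworld(C,q[:,0],z)[:,:2]
        r=cv2.minAreaRect((w*1000).astype(np.float32)); b=cv2.boxPoints(r)
        e=[b[1]-b[0],b[2]-b[1]]; e=max(e,key=np.linalg.norm); yaw=np.degrees(np.arctan2(e[1],e[0]))%180
        out.append((np.round(r[0],1),np.round(sorted(r[1]),1),round(yaw,1),np.round(q[:,0].mean(0))))
    return out
E
python3 - <<'E'
from h import *
im=eyes.capture("top"); C=cam("top")
print("label",blobs(im,C,"white",.028,(365,145,55,45)))
print("book",blobs(im,C,"blue",.028,(350,135,80,90)))
print("dock",blobs(im,C,"blue",.014,(400,215,65,55)))
print("stamp",blobs(im,C,"blue",.110,(265,230,50,40)))
s=manip.state(); print(R.from_quat(s["orientation"]).as_matrix().round(3))
E
```

```text
label [(array([ 652.3, -174. ]), array([56.1, 86.3]), np.float32(71.8), array([388., 171.]))]
book [(array([ 631.2, -167.8]), array([118. , 170.8]), np.float32(162.0), array([389., 178.]))]
dock [(array([ 461.8, -271.3]), array([72.7, 97.5]), np.float32(69.9), array([432., 244.]))]
stamp [(array([456.6,  93.4]), array([35.9, 60.2]), np.float32(91.4), array([287., 248.]))]
[[ 0.936  0.353 -0.   ]
 [ 0.353 -0.936  0.   ]
 [ 0.    -0.    -1.   ]]
```

The sizes and heights agree with the given values: cap 36x60 mm, book 118x171, dock 73x98, and label centre 20 mm from the book's middle. Now I'll move over towards the stamp.

```bash
python3 -m handwheel '[{"claw":0,"delta_pos":[0.51,-0.61,0],"turn":[0,0,0]},{"claw":0,"delta_pos":[0.51,-0.61,0],"turn":[0,0,0]},{"claw":0,"delta_pos":[0.51,-0.61,0],"turn":[0,0,0]},{"claw":0,"delta_pos":[0.51,-0.61,0],"turn":[0,0,0]},{"claw":0,"delta_pos":[0.51,-0.61,0],"turn":[0,0,0]},{"claw":0,"delta_pos":[0.51,-0.61,0],"turn":[0,0,0]},{"claw":0,"delta_pos":[0.51,-0.61,0],"turn":[0,0,0]},{"claw":0,"delta_pos":[0.51,-0.61,0],"turn":[0,0,0]},{"claw":0,"delta_pos":[0.51,-0.61,0],"turn":[0,0,0]}]' 60
python3 -m handwheel '[{"claw":0,"delta_pos":[0.51,-0.61,0],"turn":[0,0,0]},{"claw":0,"delta_pos":[0.51,-0.61,0],"turn":[0,0,0]},{"claw":0,"delta_pos":[0.51,-0.61,0],"turn":[0,0,0]},{"claw":0,"delta_pos":[0.51,-0.61,0],"turn":[0,0,0]},{"claw":0,"delta_pos":[0.51,-0.61,0],"turn":[0,0,0]},{"claw":0,"delta_pos":[0.51,-0.61,0],"turn":[0,0,0]},{"claw":0,"delta_pos":[0.51,-0.61,0],"turn":[0,0,0]},{"claw":0,"delta_pos":[0.51,-0.61,0],"turn":[0,0,0]},{"claw":0,"delta_pos":[0.51,-0.61,0],"turn":[0,0,0]}]'
python3 -m handwheel '[{"claw":0,"delta_pos":[0,0,0],"turn":[0,0,-1]},{"claw":0,"delta_pos":[0,0,0],"turn":[0,0,-1]},{"claw":0,"delta_pos":[0,0,0],"turn":[0,0,-1]},{"claw":0,"delta_pos":[0,0,0],"turn":[0,0,-1]},{"claw":0,"delta_pos":[0,0,0],"turn":[0,0,-1]},{"claw":0,"delta_pos":[0,0,0],"turn":[0,0,-1]},{"claw":0,"delta_pos":[0,0,0],"turn":[0,0,-1]}]'
python3 -m handwheel '[{"claw":0,"delta_pos":[0,0,0],"turn":[0,0,-1]},{"claw":0,"delta_pos":[0,0,0],"turn":[0,0,-1]},{"claw":0,"delta_pos":[0,0,0],"turn":[0,0,-1]},{"claw":0,"delta_pos":[0,0,0],"turn":[0,0,-1]},{"claw":0,"delta_pos":[0,0,0],"turn":[0,0,-1]},{"claw":0,"delta_pos":[0,0,0],"turn":[0,0,-1]},{"claw":0,"delta_pos":[0,0,0],"turn":[0,0,-1]},{"claw":0,"delta_pos":[0,0,0],"turn":[0,0,0]}]'
cat >> h.py <<'E'
def goal(x,y,z,yaw):
    """print tool-axis shift (mm) and tool turn (deg) from now to TCP x,y,z (mm) with tool x at yaw (deg)"""
    s=manip.state(); M=R.from_quat(s["orientation"]); m=M.as_matrix()
    c,sn=np.cos(np.radians(yaw)),np.sin(np.radians(yaw))
    G=np.array([[c,sn,0],[sn,-c,0],[0,0,-1.]])
    d=m.T@(np.array([x,y,z])-s["ee_pos"]*1000)
    print("t",round(s["clock"],2),"pos",(s["ee_pos"]*1000).round(1),"yaw",np.degrees(np.arctan2(m[1,0],m[0,0])).round(1),"shift mm",d.round(1),"turn deg",np.degrees(R.from_matrix(m.T@G).as_rotvec()).round(2),"F",s["force"].round(1),"open",round(s["opening"]*1000,1),"grip",round(s["grasp_force"],1))
    return d
E
python3 - <<'E'
from h import *
goal(456.6,93.4,220,91.4)
im=eyes.capture("wrist"); cv2.imwrite("pics/w1.png",im[:,:,::-1]); C=cam("wrist")
print(blobs(im,C,"blue",.110,None,300)); print(eyes.outline_of("wrist","blue_stamp")[0]["rect"])
E
```

```text
clock: 1.35
ee_pos: [0.3387, -0.2455, 0.2207]
orientation: [0.984, 0.179, 0.0, 0.0]
force: [0.5, -0.5, 0.4]
opening: 0.0855
grasp_force: 0.0
clock: 2.25
ee_pos: [0.4566, 0.0927, 0.2207]
orientation: [0.984, 0.18, 0.0, 0.0]
force: [0.5, -1.2, 0.3]
opening: 0.0854
grasp_force: 0.0
clock: 2.95
ee_pos: [0.4563, 0.0909, 0.2206]
orientation: [0.883, 0.469, 0.0, 0.0]
force: [-0.1, -0.5, -0.7]
opening: 0.0854
grasp_force: 0.0
clock: 3.75
ee_pos: [0.4563, 0.0909, 0.2206]
orientation: [0.702, 0.712, 0.0, 0.0]
force: [-0.2, -0.1, 0.2]
opening: 0.0854
grasp_force: 0.0
t 3.75 pos [456.3  90.9 220.6] yaw 90.8 shift mm [2.5 0.3 0.6] turn deg [ 0.01  0.   -0.63] F [-0.2 -0.1  0.2] open 85.4 grip 0.0
[(array([547.3, -66.4]), array([ 53. , 100.9]), np.float32(71.4), array([417., 416.])), (array([459.4,  99.8]), array([33.6, 65.6]), np.float32(90.5), array([322., 214.]))]
[295.0, 156.2, 51.3, 108.7]
```

View pics/w1.png

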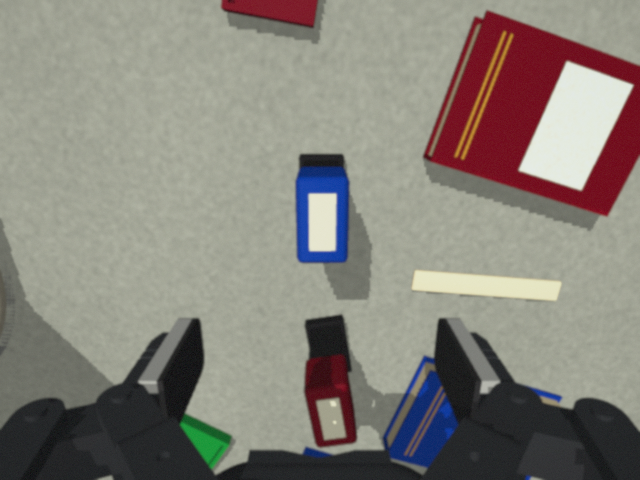

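The wrist view shows the blue stamp's cap at about (322,218), with some of its far side visible, and its white patch centred near (322,222). The fingers straddle it along the image's horizontal, and the burgundy stamp is behind at (330,400). I'll use the white patch on the cap top to refine.

```bash
python3 - <<'E'
from h import *
im=eyes.capture("wrist"); C=cam("wrist")
print("wrist",blobs(im,C,"white",.110,(290,160,70,110),200))
im=eyes.capture("top"); print("top",blobs(im,cam("top"),"white",.110,(265,230,50,40),20),blobs(im,cam("top"),"blue",.110,(265,230,50,40),20))
im=eyes.capture("scene"); print("scene",blobs(im,cam("scene"),"white",.110,(335,210,40,30),20))
E
```

```text
wrist [(array([459.2,  95. ]), array([17.8, 40. ]), np.float32(91.2), array([322., 222.]))]
top [(array([480.4, 110.3]), array([21.8, 73.3]), np.float32(91.9), array([281., 239.])), (array([480.8,  51.1]), array([21.7, 26.5]), np.float32(178.5), array([304., 238.]))] []
scene [(array([459.2,  94.8]), array([15.4, 35.6]), np.float32(87.7), array([354., 219.]))]
```

```bash
python3 -m handwheel '[{"claw":0,"delta_pos":[0.07,0.04,0.4],"turn":[0,0,-0.08]},{"claw":0,"delta_pos":[0,0,0.6],"turn":[0,0,0]},{"claw":0,"delta_pos":[0,0,0.6],"turn":[0,0,0]},{"claw":0,"delta_pos":[0,0,0.6],"turn":[0,0,0]},{"claw":0,"delta_pos":[0,0,0.4],"turn":[0,0,0]},{"claw":0,"delta_pos":[0,0,0.17],"turn":[0,0,0]},{"claw":0,"delta_pos":[0,0,0],"turn":[0,0,0]}]' 60
python3 -m handwheel '[{"claw":0.4,"delta_pos":[0,0,0],"turn":[0,0,0]},{"claw":0.5,"delta_pos":[0,0,0],"turn":[0,0,0]},{"claw":0.6,"delta_pos":[0,0,0],"turn":[0,0,0]},{"claw":1,"delta_pos":[0,0,0],"turn":[0,0,0]},{"claw":1,"delta_pos":[0,0,0],"turn":[0,0,0]},{"claw":1,"delta_pos":[0,0,0],"turn":[0,0,0]},{"claw":1,"delta_pos":[0,0,0],"turn":[0,0,0]},{"claw":1,"delta_pos":[0,0,0],"turn":[0,0,0]}]' 60
```

```text
clock: 4.7
ee_pos: [0.4579, 0.0944, 0.0814]
orientation: [0.701, 0.713, -0.001, -0.001]
force: [0.1, 0.3, 0.6]
opening: 0.0853
grasp_force: 0.0
clock: 5.5
ee_pos: [0.4585, 0.0945, 0.0821]
orientation: [0.7, 0.714, 0.0, 0.0]
force: [0.5, -0.2, 3.6]
opening: 0.0345
grasp_force: 65.4
```

```bash
python3 -m handwheel '[{"claw":1,"delta_pos":[0,0,-0.3],"turn":[0,0,0]},{"claw":1,"delta_pos":[0,0,-0.6],"turn":[0,0,0]},{"claw":1,"delta_pos":[0,0,-0.6],"turn":[0,0,0]},{"claw":1,"delta_pos":[0,0,-0.6],"turn":[0,0,0]},{"claw":1,"delta_pos":[0,0,-0.5],"turn":[0,0,0]},{"claw":1,"delta_pos":[0,0,0],"turn":[0,0,0]}]'
python3 -m handwheel '[{"claw":1,"delta_pos":[-0.3,0.1,0],"turn":[0,0,0]},{"claw":1,"delta_pos":[-0.7,0.2,0],"turn":[0,0,0]},{"claw":1,"delta_pos":[-0.8,0.3,0],"turn":[0,0,0]},{"claw":1,"delta_pos":[-0.8,0.3,0],"turn":[0,0,0]},{"claw":1,"delta_pos":[-0.8,0.3,0],"turn":[0,0,0]},{"claw":1,"delta_pos":[-0.8,0.3,0],"turn":[0,0,0]},{"claw":1,"delta_pos":[-0.7,0.2,0],"turn":[0,0,0]},{"claw":1,"delta_pos":[-0.5,0.1,0],"turn":[0,0,0]},{"claw":1,"delta_pos":[0,0,0],"turn":[0,0,0]}]'
python3 -m handwheel '[{"claw":1,"delta_pos":[0,0,0],"turn":[0,0,0.6]},{"claw":1,"delta_pos":[0,0,0],"turn":[0,0,1]},{"claw":1,"delta_pos":[0,0,0],"turn":[0,0,1]},{"claw":1,"delta_pos":[0,0,0],"turn":[0,0,0.8]},{"claw":1,"delta_pos":[0,0,0],"turn":[0,0,0.45]},{"claw":1,"delta_pos":[0,0,0],"turn":[0,0,0]}]'
python3 - <<'E'
from h import *
goal(651,-174,212,71.9)
im=eyes.capture("wrist"); cv2.imwrite("pics/w2.png",im[:,:,::-1]); C=cam("wrist")
print("label",blobs(im,C,"white",.028,None,1000))
print("book",blobs(im,C,"blue",.028,None,1000)); print("dock",blobs(im,C,"blue",.014,None,1000))
E
```

```text
clock: 6.1
ee_pos: [0.4594, 0.0946, 0.2145]
orientation: [0.7, 0.714, 0.002, 0.001]
force: [-0.1, 0.3, -2.4]
opening: 0.0342
grasp_force: 64.7
clock: 7.0
ee_pos: [0.5532, -0.1767, 0.2103]
orientation: [0.701, 0.713, -0.001, -0.001]
force: [0.0, 0.6, -2.2]
opening: 0.0343
grasp_force: 64.7
clock: 7.6
ee_pos: [0.5526, -0.1729, 0.2109]
orientation: [0.81, 0.586, -0.0, -0.001]
force: [0.3, -0.8, -2.6]
opening: 0.0345
grasp_force: 64.6
t 7.6 pos [ 552.6 -172.9  210.9] yaw 71.8 shift mm [29.7 93.9 -1.2] turn deg [-0.12 -0.02 -0.1 ] F [ 0.3 -0.8 -2.6] open 34.5 grip 64.6
label [(array([ 512.7, -297.9]), array([48.7, 93. ]), np.float32(71.7), array([321., 330.])), (array([ 653.6, -175.8]), array([60.6, 90.3]), np.float32(71.9), array([436., 165.])), (array([434.3, -64. ]), array([24.1, 53. ]), np.float32(100.3), array([133., 120.]))]
book [(array([ 572.8, -232.2]), array([201.7, 355.4]), np.float32(45.4), array([355., 215.]))]
dock [(array([ 572.5, -237.9]), array([210.1, 370.2]), np.float32(45.4), array([355., 215.]))]
```

View pics/w2.png

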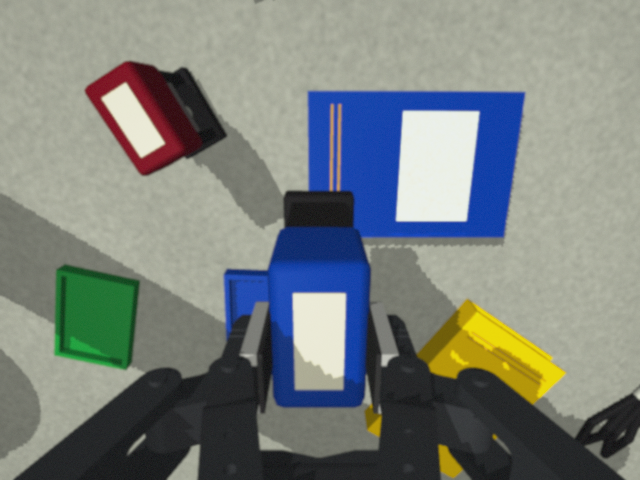

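The wrist view shows the stamp gripped squarely, its patch at about (320,341). The label is clear at (437,166) and measures 60.6x90.3 mm, which confirms the height. Next I'll find where the cap centre sits relative to the TCP.

```bash
python3 - <<'E'
from h import *
im=eyes.capture("wrist"); s=manip.state(); C=cam("wrist",s)
m=R.from_quat(s["orientation"]).as_matrix()
h=cv2.cvtColor(im,cv2.COLOR_RGB2HSV)
k=((h[:,:,1]<110)&(h[:,:,2]>110)).astype(np.uint8); b=np.zeros_like(k); b[285:395,285:352]=1; k&=b
q=max(cv2.findContours(k,cv2.RETR_EXTERNAL,cv2.CHAIN_APPROX_NONE)[0],key=cv2.contourArea)
for dz in(.026,.028,.030):
    w=toworld(C,q[:,0],s["ee_pos"][2]+dz); r=cv2.minAreaRect(((w-s["ee_pos"])@m*1000)[:,:2].astype(np.float32)); print(dz,r)
w=(blobs(im,C,"white",.028,(380,90,120,150),1000)[0]); print(w)
goal(w[0][0],w[0][1],212,w[2])
E
```

```text
0.026 ((0.3795356750488281, 0.7477254867553711), (40.80229187011719, 18.772249221801758), 0.13521793484687805)
0.028 ((1.701883316040039, 0.7459201812744141), (40.15491485595703, 18.474409103393555), 0.13521693646907806)
0.03 ((3.024240493774414, 0.7441158294677734), (39.50755310058594, 18.176570892333984), 0.13521774113178253)
(array([ 653.6, -175.9]), array([60.7, 90.4]), np.float32(71.9), array([435., 165.]))
t 7.7 pos [ 552.8 -173.2  211.3] yaw 71.9 shift mm [28.7 96.6 -0.9] turn deg [-0.08 -0.01  0.02] F [-0.5 -0.5 -2. ] open 34.6 grip 64.6
```

```bash
python3 -m handwheel '[{"claw":1,"delta_pos":[0.1,0.3,0],"turn":[0,0,0]},{"claw":1,"delta_pos":[0.15,0.7,0],"turn":[0,0,0]},{"claw":1,"delta_pos":[0.2,0.6,0],"turn":[0,0,0]},{"claw":1,"delta_pos":[0.1,0.3,0],"turn":[0,0,0]},{"claw":1,"delta_pos":[0,0,0],"turn":[0,0,0]},{"claw":1,"delta_pos":[0,0,0],"turn":[0,0,0]}]'
python3 - <<'E'
from h import *
import numpy as np
goal(653.6-1.6,-175.8-1.3,120,71.9)
im=eyes.capture("wrist"); cv2.imwrite("pics/w3.png",im[:,:,::-1])
E
```

```text
clock: 8.3
ee_pos: [0.6516, -0.177, 0.2113]
orientation: [0.81, 0.587, -0.0, -0.001]
force: [-0.2, -0.5, -1.6]
opening: 0.0345
grasp_force: 64.7
t 8.3 pos [ 651.6 -177.   211.3] yaw 71.9 shift mm [-0.   0.5 91.3] turn deg [-0.08  0.   -0.01] F [-0.2 -0.5 -1.6] open 34.5 grip 64.7
```

View pics/w3.png

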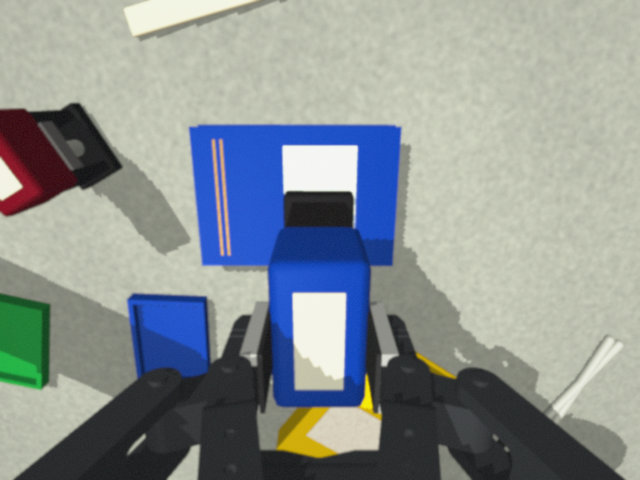

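The foot (x≈319) lines up with the label (x≈320), and the sides are parallel. I'll lower to about 10 mm above the book.

```bash
python3 -m handwheel '[{"claw":1,"delta_pos":[0,0,0.3],"turn":[0,0,0]},{"claw":1,"delta_pos":[0,0,0.5],"turn":[0,0,0]},{"claw":1,"delta_pos":[0,0,0.5],"turn":[0,0,0]},{"claw":1,"delta_pos":[0,0,0.4],"turn":[0,0,0]},{"claw":1,"delta_pos":[0,0,0.12],"turn":[0,0,0]},{"claw":1,"delta_pos":[0,0,0],"turn":[0,0,0]}]'
python3 - <<'E'
from h import *
goal(652,-177.1,120,71.9)
im=eyes.capture("wrist"); cv2.imwrite("pics/w4.png",im[:,:,::-1])
im=eyes.capture("scene"); cv2.imwrite("pics/s4.png",cv2.resize(im[210:350,140:330,::-1],None,fx=4,fy=4,interpolation=cv2.INTER_CUBIC))
E
```

```text
clock: 8.95
ee_pos: [0.6513, -0.1772, 0.1207]
orientation: [0.81, 0.587, -0.0, -0.001]
force: [-0.0, 0.2, -0.8]
opening: 0.0346
grasp_force: 64.6
t 8.95 pos [ 651.3 -177.2  120.7] yaw 71.8 shift mm [0.3 0.6 0.7] turn deg [-0.08 -0.   -0.08] F [-0.   0.2 -0.8] open 34.6 grip 64.6
```

View pics/s4.png

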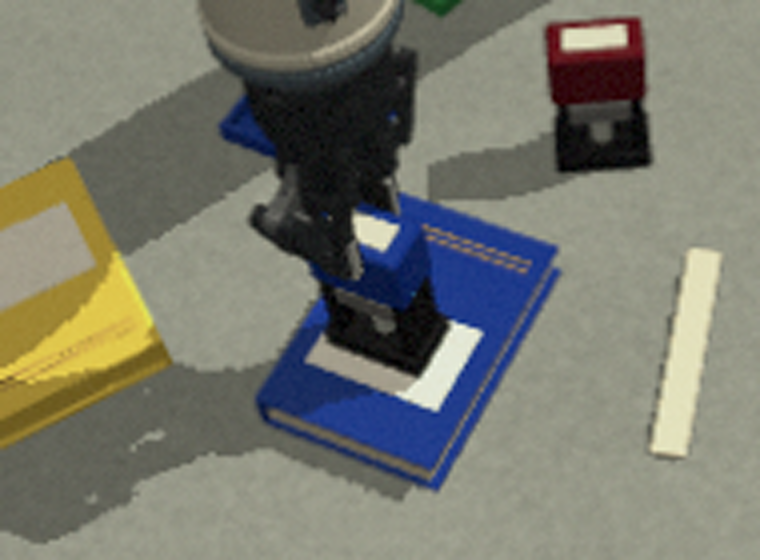

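View pics/w4.png

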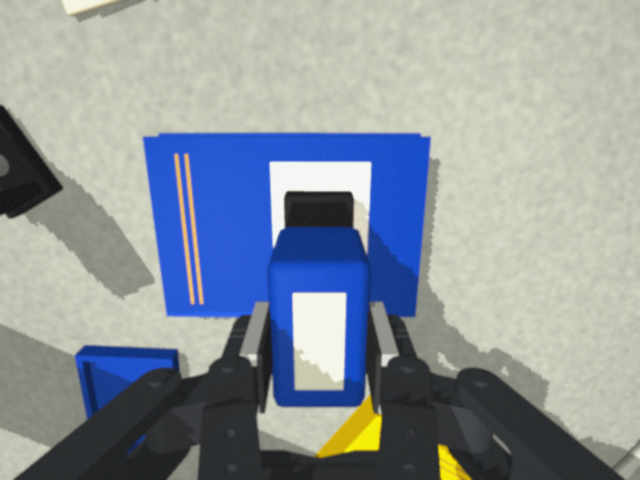

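The foot (x≈319.5) is centred on the label (x≈320.5). I'll check the gap at the far edge, which should be 13 mm.

```bash
python3 - <<'E'
from h import *
s=manip.state(); C=cam("wrist",s); m=R.from_quat(s["orientation"]).as_matrix(); f=lambda p,z:((toworld(C,[p],z)[0]-s["ee_pos"])@m*1000).round(1)
print("label far",f((320,161),.028),"L/R",f((269.5,180),.028),f((371.5,180),.028))
print("foot far top",f((319,192),.0527),"L/R",f((285,197),.0527),f((353.5,197),.0527))
E
```

```text
label far [47.6  1.7 94.2] L/R [ 36.1 -28.9  94.1] [36.1 33.  94.2]
foot far top [34.2  1.1 69.5] L/R [ 31.4 -17.7  69.5] [31.3 20.2 69.5]
```

```bash
python3 -m handwheel '[{"claw":1,"delta_pos":[0.01,0.015,0.06],"turn":[0,0,0]},{"claw":1,"delta_pos":[0,0,0.06],"turn":[0,0,0]},{"claw":1,"delta_pos":[0,0,0.06],"turn":[0,0,0]},{"claw":1,"delta_pos":[0,0,0.06],"turn":[0,0,0]},{"claw":1,"delta_pos":[0,0,0],"turn":[0,0,0]}]'
python3 -m handwheel '[{"claw":1,"delta_pos":[0,0,0.08],"turn":[0,0,0]},{"claw":1,"delta_pos":[0,0,0.08],"turn":[0,0,0]},{"claw":1,"delta_pos":[0,0,0.08],"turn":[0,0,0]},{"claw":1,"delta_pos":[0,0,0.06],"turn":[0,0,0]},{"claw":1,"delta_pos":[0,0,0],"turn":[0,0,0]}]'
```

```text
clock: 9.55
ee_pos: [0.6531, -0.1771, 0.109]
orientation: [0.81, 0.587, 0.0, 0.0]
force: [-0.8, 1.1, 4.2]
opening: 0.0342
grasp_force: 65.5
clock: 10.05
ee_pos: [0.6531, -0.1771, 0.0944]
orientation: [0.81, 0.587, 0.0, 0.0]
force: [-4.2, 1.4, 9.4]
opening: 0.0345
grasp_force: 66.2
```

```bash
python3 -m handwheel '[{"claw":1,"delta_pos":[0,0,0.03],"turn":[0,0,0]},{"claw":1,"delta_pos":[0,0,0],"turn":[0,0,0]}]'
python3 -m handwheel '[{"claw":1,"delta_pos":[0,0,0.03],"turn":[0,0,0]},{"claw":1,"delta_pos":[0,0,0],"turn":[0,0,0]}]'
python3 -m handwheel '[{"claw":1,"delta_pos":[0,0,0.03],"turn":[0,0,0]},{"claw":1,"delta_pos":[0,0,0],"turn":[0,0,0]}]'
```

```text
clock: 10.25
ee_pos: [0.6531, -0.1771, 0.0932]
orientation: [0.81, 0.587, 0.0, 0.0]
force: [-3.3, 1.0, 10.1]
opening: 0.0349
grasp_force: 66.2
clock: 10.45
ee_pos: [0.6531, -0.1771, 0.0917]
orientation: [0.81, 0.587, 0.0, 0.0]
force: [-4.5, 1.1, 10.5]
opening: 0.0345
grasp_force: 66.3
clock: 10.65
ee_pos: [0.6531, -0.1771, 0.0909]
orientation: [0.81, 0.587, 0.0, 0.0]
force: [-6.5, 1.8, 20.0]
opening: 0.0345
grasp_force: 67.4
```

The force jumped to 20 N, so the cap is at its stop. Hold it there, then rise.

```bash
python3 -m handwheel '[{"claw":1,"delta_pos":[0,0,0.01],"turn":[0,0,0]},{"claw":1,"delta_pos":[0,0,0],"turn":[0,0,0]},{"claw":1,"delta_pos":[0,0,0],"turn":[0,0,0]},{"claw":1,"delta_pos":[0,0,0],"turn":[0,0,0]},{"claw":1,"delta_pos":[0,0,0],"turn":[0,0,0]},{"claw":1,"delta_pos":[0,0,0],"turn":[0,0,0]},{"claw":1,"delta_pos":[0,0,0],"turn":[0,0,0]},{"claw":1,"delta_pos":[0,0,0],"turn":[0,0,0]}]'
python3 -m handwheel '[{"claw":1,"delta_pos":[0,0,-0.1],"turn":[0,0,0]},{"claw":1,"delta_pos":[0,0,-0.1],"turn":[0,0,0]},{"claw":1,"delta_pos":[0,0,-0.1],"turn":[0,0,0]},{"claw":1,"delta_pos":[0,0,-0.1],"turn":[0,0,0]},{"claw":1,"delta_pos":[0,0,-0.2],"turn":[0,0,0]},{"claw":1,"delta_pos":[0,0,-0.5],"turn":[0,0,0]},{"claw":1,"delta_pos":[0,0,-0.7],"turn":[0,0,0]},{"claw":1,"delta_pos":[0,0,-0.5],"turn":[0,0,0]},{"claw":1,"delta_pos":[0,0,0],"turn":[0,0,0]}]'
python3 - <<'E'
from h import *
goal(461.8,-271.3,212,69.9)
im=eyes.capture("wrist"); cv2.imwrite("pics/w5.png",im[:,:,::-1]); C=cam("wrist")
print("label",blobs(im,C,"white",.028,None,1000))
E
```

```text
clock: 11.45
ee_pos: [0.6532, -0.1772, 0.0909]
orientation: [0.81, 0.587, 0.0, 0.001]
force: [-8.0, 3.0, 25.4]
opening: 0.0349
grasp_force: 68.1
clock: 12.35
ee_pos: [0.6547, -0.1777, 0.2082]
orientation: [0.81, 0.587, 0.002, 0.003]
force: [0.5, -0.2, -1.6]
opening: 0.0343
grasp_force: 64.8
t 12.35 pos [ 654.7 -177.7  208.2] yaw 71.8 shift mm [-149.1 -154.1   -4.8] turn deg [0.35 0.01 1.92] F [ 0.5 -0.2 -1.6] open 34.3 grip 64.8
label [(array([ 606.7, -418.8]), array([58. , 71.4]), np.float32(127.3), array([345., 432.])), (array([ 298.2, -298.5]), array([ 79.1, 168.5]), np.float32(21.9), array([ 29., 430.])), (array([ 613.5, -304.9]), array([ 48.1, 103.3]), np.float32(71.7), array([319., 339.])), (array([ 655.6, -164.7]), array([60.1, 69. ]), np.float32(71.8), array([306., 179.])), (array([ 720.3, -198.8]), array([375.3, 652.5]), np.float32(147.6), array([322., 169.]))]
```

View pics/w5.png

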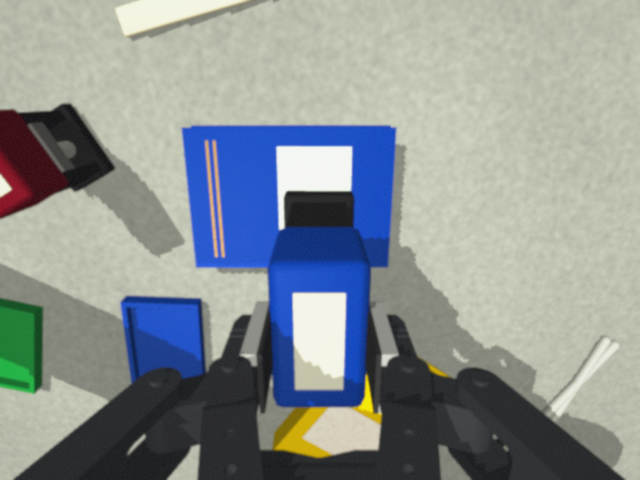

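The book has not moved and the label is clean around the foot. Next I go to the tray.

```bash
python3 -m handwheel '[{"claw":1,"delta_pos":[-0.2,-0.2,0],"turn":[0.07,0,0.2]},{"claw":1,"delta_pos":[-0.4,-0.4,0],"turn":[0,0,0.18]},{"claw":1,"delta_pos":[-0.5,-0.5,0],"turn":[0,0,0]},{"claw":1,"delta_pos":[-0.5,-0.5,0],"turn":[0,0,0]},{"claw":1,"delta_pos":[-0.5,-0.5,0],"turn":[0,0,0]},{"claw":1,"delta_pos":[-0.5,-0.5,0],"turn":[0,0,0]},{"claw":1,"delta_pos":[-0.3,-0.35,0],"turn":[0,0,0]},{"claw":1,"delta_pos":[-0.1,-0.1,0],"turn":[0,0,0]},{"claw":1,"delta_pos":[0,0,0],"turn":[0,0,0]}]'
python3 - <<'E'
from h import *
goal(462.3,-272,89,69.9)
E
```

```text
clock: 13.3
ee_pos: [0.4573, -0.2666, 0.2042]
orientation: [0.82, 0.572, -0.002, -0.003]
force: [0.6, 0.3, -2.3]
opening: 0.0343
grasp_force: 64.7
t 13.3 pos [ 457.3 -266.6  204.2] yaw 69.8 shift mm [ -3.4   7.5 115.1] turn deg [-0.45 -0.02 -0.09] F [ 0.6  0.3 -2.3] open 34.3 grip 64.7
```

```bash
python3 -m handwheel '[{"claw":1,"delta_pos":[-0.07,0.15,0],"turn":[0,0,0]},{"claw":1,"delta_pos":[0,0,0.4],"turn":[0,0,0]},{"claw":1,"delta_pos":[0,0,0.5],"turn":[0,0,0]},{"claw":1,"delta_pos":[0,0,0.5],"turn":[0,0,0]},{"claw":1,"delta_pos":[0,0,0.4],"turn":[0,0,0]},{"claw":1,"delta_pos":[0,0,0],"turn":[0,0,0]},{"claw":1,"delta_pos":[0,0,0],"turn":[0,0,0]}]'
python3 - <<'E'
from h import *
goal(462.3,-272,89,69.9)
im=eyes.capture("wrist"); cv2.imwrite("pics/w6.png",im[:,:,::-1])
E
```

```text
clock: 14.0
ee_pos: [0.4648, -0.2721, 0.1149]
orientation: [0.819, 0.573, -0.002, -0.003]
force: [-0.0, 0.9, -1.5]
opening: 0.0343
grasp_force: 64.7
t 14.0 pos [ 464.8 -272.1  114.9] yaw 70.0 shift mm [-0.8 -2.2 25.9] turn deg [-0.37  0.    0.06] F [-0.   0.9 -1.5] open 34.3 grip 64.7
```

View pics/w6.png

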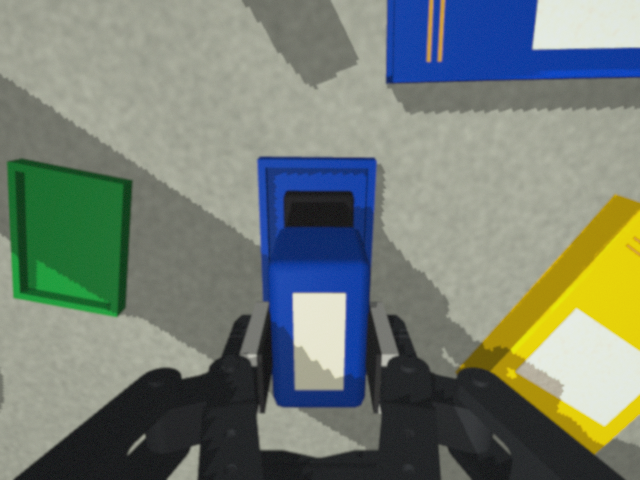

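The foot (x≈319.5) is centred in the blue tray (x≈318) with good margins all round. Lower slowly and release.

```bash
python3 -m handwheel '[{"claw":1,"delta_pos":[-0.01,-0.02,0.2],"turn":[-0.07,0,0]},{"claw":1,"delta_pos":[0,0,0.2],"turn":[0,0,0]},{"claw":1,"delta_pos":[0,0,0.08],"turn":[0,0,0]},{"claw":1,"delta_pos":[0,0,0.03],"turn":[0,0,0]},{"claw":1,"delta_pos":[0,0,0],"turn":[0,0,0]},{"claw":1,"delta_pos":[0,0,0],"turn":[0,0,0]}]'
```

```text
clock: 14.65
ee_pos: [0.4631, -0.2724, 0.0897]
orientation: [0.82, 0.573, 0.0, 0.0]
force: [-0.3, 0.2, -1.9]
opening: 0.0345
grasp_force: 64.7
```

```bash
python3 -m handwheel '[{"claw":1,"delta_pos":[0,0,0.02],"turn":[0,0,0]},{"claw":1,"delta_pos":[0,0,0],"turn":[0,0,0]}]'; python3 -m handwheel '[{"claw":0.4,"delta_pos":[0,0,0],"turn":[0,0,0]},{"claw":0.2,"delta_pos":[0,0,0],"turn":[0,0,0]},{"claw":0,"delta_pos":[0,0,0],"turn":[0,0,0]},{"claw":0,"delta_pos":[0,0,0],"turn":[0,0,0]},{"claw":0,"delta_pos":[0,0,0],"turn":[0,0,0]},{"claw":0,"delta_pos":[0,0,0],"turn":[0,0,0]}]'
```

```text
clock: 14.85
ee_pos: [0.4629, -0.2723, 0.0884]
orientation: [0.82, 0.573, -0.0, 0.0]
force: [0.4, -0.4, -1.8]
opening: 0.0341
grasp_force: 64.7
clock: 15.45
ee_pos: [0.4628, -0.2722, 0.0883]
orientation: [0.82, 0.573, -0.0, 0.0]
force: [-0.6, -0.7, 0.1]
opening: 0.0855
grasp_force: 0.0
```

```bash
python3 -m handwheel '[{"claw":0,"delta_pos":[0,0,-0.2],"turn":[0,0,0]},{"claw":0,"delta_pos":[0,0,-0.5],"turn":[0,0,0]},{"claw":0,"delta_pos":[0,0,-0.7],"turn":[0,0,0]},{"claw":0,"delta_pos":[0,0,-0.7],"turn":[0,0,0]},{"claw":0,"delta_pos":[0,0,-0.7],"turn":[0,0,0]},{"claw":0,"delta_pos":[0,0,-0.2],"turn":[0,0,0]},{"claw":0,"delta_pos":[0,0,0],"turn":[0,0,0]}]'
python3 - <<'E'
from h import *
im=eyes.capture("wrist"); cv2.imwrite("pics/w7.png",im[:,:,::-1])
im=eyes.capture("scene"); cv2.imwrite("pics/s7.png",im[:,:,::-1])
E
```

```text
clock: 16.15
ee_pos: [0.4634, -0.2727, 0.2403]
orientation: [0.82, 0.573, 0.0, 0.002]
force: [-1.2, -0.3, -0.5]
opening: 0.0853
grasp_force: 0.0
```

View pics/w7.png

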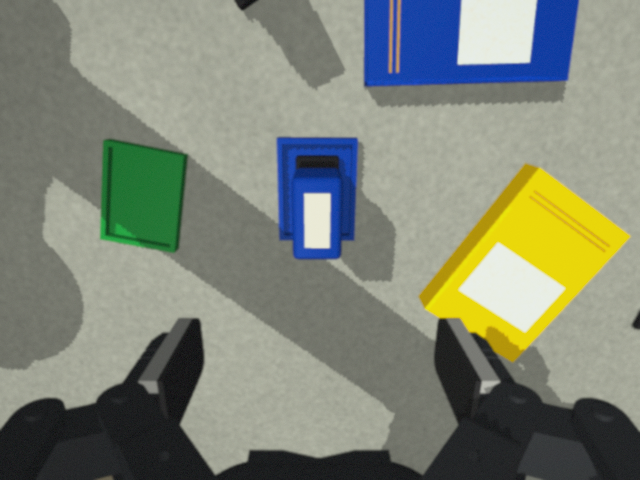

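View pics/s7.png

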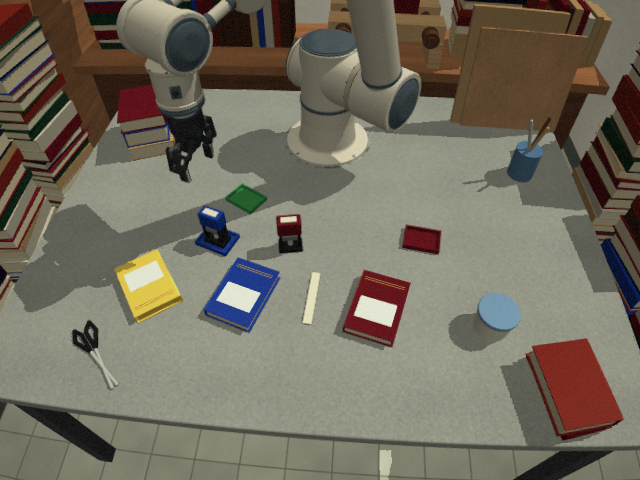

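The blue stamp stands upright in the blue tray at (217,232) in the scene view. The books, folder and tub are where they started, and the gripper is clear.

```bash
python3 -c "from bench import finish_job; print(finish_job())"
```

```text
the job is handed in; nothing more can be done
None
```

The job is handed in at about 16 s of the 45 s allowed: the blue stamp was pressed to its stop on the blue book's label for about 0.8 s, then parked upright in the blue tray and released, and the final pictures show nothing else moved.

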